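# Hang the drip-cup bracket on its keyhole stud and seat the beaker

## Task

Hang the steel drip-cup bracket on the stand: pass the wide round part of its keyhole over the headed stud, lower it between the two guide pins until the stud sits at the top of the narrow slot, and let go so that it hangs by itself. Then set the white beaker upright in the bracket's round cup, fully down on its floor. Leave the other things on the table and the machine where they are.

Things in the scene. Friction and masses are not known exactly. Their poses are not given: they have to be found in the camera images.
- stand: Fixed hanger stand on the machine top. Foot plate 105 (x) x 110 (y) x 12 mm, on it an upright aluminium board 104 mm wide, 10 mm thick, with its top edge 195 mm above the surface. Origin: on the surface (z = 0), straight below the middle of the board's front face. z up; -x points out of the front face, on the side of the stud; +x goes into the board.
- stud_neck (a point): Middle of the neck of the one headed steel stud that sticks out level from the board's front face, along the stand's -x. Neck 10 mm diameter, 12 mm long from board to head (this point is 6 mm before the face, 20 mm below the board's top edge, 175 mm above the surface); head 22 mm diameter, 6 mm thick, so it ends 18 mm before the face. Axes as the stand's.
- guide_pins (a point): Point on the board's front face midway between two plain level guide pins (10 mm diameter, sticking out 16 mm along the stand's -x), 100 mm above the surface, 45 mm left and right of this point. The hanging bracket's 72 mm wide plate lies between them with 4 mm room each side, so it cannot swing; before it is lowered they are below its foot.
- bracket: Loose steel bracket, about 0.25 kg: an upright plate 72 mm wide (y), 8 mm thick (x), 145 mm high (z), with a keyhole through it, and at the foot of its front (-x) side an open round cup. It starts standing upright on the table on its flat foot. Origin: middle of the plate's thickness and width, at its lower edge. z up, -x towards the cup, overall 104 mm from plate back to cup front.
- keyhole_entry (a point): Centre of the wide part of the keyhole, 62 mm above the bracket's origin: an opening 30 mm across, through the plate along x. The 22 mm stud head passes here. A slot 14 mm wide leads straight up from it, ending 92 mm above the origin.
- keyhole_seat (a point): Where the stud's neck centre lies when the bracket hangs: in the slot, 5 mm below its closed upper end, 87 mm above the bracket's origin (25 mm above keyhole_entry), mid-thickness of the plate. Once the head has passed the wide part, the bracket goes down 25 mm to lock; neck length 12 mm, plate 8 mm, so 4 mm play along the stud. Hung, the bracket may lean forward 2 or 3 degrees and its underside is 88 mm above the surface.
- bracket_grip (a point): Good place to grip the plate, from above across its 8 mm thickness (fingers on its front and back face): 128 mm above the origin, 17 mm below the plate's top edge. When the bracket hangs, the plate stands out 38 mm above the board's top edge, so fingers reaching no more than 36 mm down the plate stay clear of the board.
- cup_floor (a point): Centre of the floor inside the bracket's round cup: 66 mm in front (-x) of the plate's mid-plane, 4 mm above the bracket's underside. The cup is 61 mm wide inside, its rim 14 mm above this floor, walls 3.5 mm.
- beaker: Loose white open beaker, round, 58 mm across at the rim, tapering to 47 mm at the foot, 61 mm high, thin wall (about 35 g). Starts upright. Origin: centre of its underside; z up.
- bottle_lying: Bystander: gold oval bottle lying flat on the machine top in front of the stand, 97 x 89 x 26 mm. Origin: centre of its underside.
- tape_roll: Bystander: roll of tape lying on the side table, 103 mm across, 48 mm high. Origin: centre of its underside.
- nozzle_spare: Bystander: spare filling nozzle standing on its flange on the side table, 32 mm across, 67 mm high. Origin: centre of its underside.
- bottle_a: Bystander: gold oval bottle standing on the machine top, left of the filling head, 26 x 52 x 97 mm. Origin: centre of its underside.
- bottle_b: Bystander: gold oval bottle standing on the side table near the scale, 26 x 52 x 97 mm. Origin: centre of its underside.
- ferrule: Bystander: flanged pipe ferrule on the machine top, left of the filling head, 50 mm across, 30 mm high. Origin: centre of its underside.

How it is judged (in metres and radians):
On the way, in this order (a step that is already met when the one before it is completed fails the run):
1. the bracket hangs on the stud: the neck at the top of its keyhole slot, not held by the gripper (distance between stud_neck and keyhole_seat below 0.01 m and angle between bracket's own z axis and vertical below 0.15 rad and contact force between the fingers and bracket below 0.1 N), for 0.2 s.
2. the beaker stands down in the bracket's cup (horizontal distance between beaker and cup_floor below 0.01 m and distance between beaker and cup_floor below 0.011 m and angle between beaker's own z axis and vertical below 0.15 rad), for 0.2 s.
At the end, for the whole second after the job is handed in: The bracket hangs upright (within 0.15 rad) with the stud's neck within 10 mm of the seat at the top of its slot, and the beaker stands upright (within 0.15 rad) within 10 mm of the centre of the cup's floor; both released and at rest (all of step 2 and distance between stud_neck and keyhole_seat below 0.01 m and angle between bracket's own z axis and vertical below 0.15 rad and linear speed of each of bracket, beaker below 0.02 m/s); the robot touches nothing.
It fails at once if another thing on the table or machine is shifted by more than 40 mm (distance of any of bottle_lying, ferrule, bottle_a, nozzle_spare, tape_roll, bottle_b from where it was at the start of the episode above 0.04 m).
It also fails if it takes over 72 s, if anything falls off the work surface, if the arm or the gripper's body presses on something with over 40 N, if the wrist force passes 120 N, or if a joint passes its speed limit or range.

## Robot

A 6-joint arm with a two-finger parallel gripper is mounted at the origin on a cart in front of the work surface, level with it; the furniture and walls round the work are solid. World frame = base frame: x ahead of the robot, y to its left, z up, the work surface at z = 0. Lengths are in m, angles in degrees, forces in N, time in s.
With the tool pointing down it reaches from about 0.325 to 0.775 m from the base axis. Payload 5.5 kg.
Tool frame: the origin (TCP) lies midway between the tips of the shut fingers; the grasp point (between the pads) lies 19 mm behind it; y points along the fingers, z is the direction in which the jaws open and shut, and the axes are right-handed (so a half turn about y gives the same grasp; the last joint's range is limited). The gripper opens to 88 mm and grips with 3 to 60 N. Pads are 20 mm wide; open, the fingers measure 115 mm over their backs; the gripper's body (75 mm by 178 mm) begins 61 mm behind the grasp point.
Start: joints at [-80.14, 5.22, 70.514, -0, 104.267, -3.249], TCP at [0.136, -0.584, 0.2] pointing down, gripper open.
Joint ranges: [-164.24, 164.24], [-49.07, 125.15], [9.68, 141.18], [-86.29, 266.29], [3.28, 154.24], [-151.56, 151.56]. Speed limits (degrees/s): [147.25, 147.25, 172.46, 180, 180, 180].

## Interface

Orientations are given as [roll, pitch, yaw] about the fixed x, y, z axes, in that order (R = Rz(yaw) Ry(pitch) Rx(roll)).
In Python, from bench import bot gives the robot as it stands.
- The arm moves only by the tool apply_moves, never from a script. Its argument "steps" is a list of rows, each a list of 7 numbers: the shift along the tool's x, y, z in m, then the turn, a rotation vector about the tool's x, y, z in degrees, then the opening, from -1 (shut) to 1 (fully open), so that 0 is half open. A call has 1 to 12 rows; each row shifts and turns the commanded pose from where the row before left it, along the tool's axes as they then stand; what a row does not reach is not made up. A row lasts 1/10 s, in which the tool goes at most 50 mm and 8.59 degrees, less where a joint would pass 70% of its speed; a pose out of reach is approached as far as the arm can. A call with a gripper value outside its range is refused whole. The fingers move at their own pace and stop on an object; "newtons" is the grip in N (left out, the last holds). Time passes only in rows, so rows that do not move let the fingers close. It gives the time, the measured TCP pose, the force and the opening at its end, in the units of the state.
- bot.get_state(): the state, without advancing time (a new reading comes with each control period).
- bot.snapshot(name): name is "scene" or "top"; returns (picture, depth): 480x640x3 uint8, red, green, blue; 480x640 float32, m along the optical axis (not along the pixel's ray), 0 where there is no reading.
- bot.get_calibration(name): a dict with "fx", "fy", "cx", "cy" (pixels), "cam_to_world" (4x4, takes a point from camera to world coordinates). Camera axes: x right, y up, looking along -z (the intrinsics and any distortion apply to the point x, -y, -z); pixel columns grow to the right and rows downward; lengths in m; the calibration is good to about 2 mm. A picture is of the moment at which its call begins. get_calibration takes no time and is no camera call.
- bot.close_job(): hands the job in, once; it reports no verdict.
The state is a dict: "time": time; "joints": joint angles; "dq": joint speeds; "effort": joint torques, N m; "position": TCP position; "orientation": TCP orientation; "force": force on the tool from outside, world axes, zero at the start; "moment": the same for the moment, N m; "grip_width": finger opening in m.
Only numpy, scipy, OpenCV 4.12 (cv2) and the standard library are available. Lean on these libraries where they do the work, as an engineer would, in place of code of your own. Each camera call takes 0.05 s, during which the arm holds its last target.

## Working session

There is one attempt and no reset: what is moved stays moved. The work goes in short steps, Python scripts to look and compute and a tool call to move; the robot and the scene stay as the last step left them, time stands still between calls to the robot, and variables do not carry over. Pictures are saved under pics/ and viewed, and the job is handed in when it is done.

Besides the shell and the picture viewer there is one more tool, called after "Request:" as name(argument=value, ...) on one line, values as JSON. apply_moves: Moves the arm, as the interface text tells. Its arguments: {"type":"object","properties":{"steps":{"type":"array"},"newtons":{"type":"number"}},"required":["steps"]}

```bash
mkdir -p pics; ls; cat > h.py <<'E'
import numpy as np, cv2
from bench import bot
def snap(n,tag):
    p,d=bot.snapshot(n); np.savez(f'pics/{tag}.npz',p=p,d=d); cv2.imwrite(f'pics/{tag}.png',p[:,:,::-1]); return p,d
def pts(n,d):
    c=bot.get_calibration(n); v,u=np.mgrid[0:480,0:640]
    P=np.stack([(u-c['cx'])/c['fx']*d,-(v-c['cy'])/c['fy']*d,-d],-1)
    T=np.array(c['cam_to_world']); return P@T[:3,:3].T+T[:3,3]
E
python3 - <<'E'
from h import *
print(bot.get_state())
for n in('scene','top'):
    snap(n,n+'0'); c=bot.get_calibration(n); print(c)
E
```

```text
pics
{'time': 0.0, 'joints': array([-8.01392571e+01,  5.25959765e+00,  7.05785864e+01,  2.66982498e-04,
        1.04265901e+02, -3.24680651e+00]), 'dq': array([-0.02917235,  0.01465516, -0.05200716,  0.03471158,  0.08834652,
        0.06340487]), 'effort': array([ 7.61018855e-04, -4.46455121e+01, -4.06441247e+01,  6.98662992e-02,
        2.95524637e-02, -1.53522619e-04]), 'position': array([ 0.13603154, -0.58404591,  0.19877605]), 'orientation': array([-9.01039038e+01,  6.15355570e-03, -1.66892391e+02]), 'force': array([0.60257494, 0.40662842, 0.74005   ]), 'moment': array([ 0.04682067,  0.02505879, -0.00126274]), 'grip_width': 0.08796011734969171}
{'fx': 531.5658110478862, 'fy': 531.5658110478862, 'cx': 323.5202157061629, 'cy': 240.63460773117293, 'cam_to_world': array([[-0.72455349,  0.51122746, -0.46224314, -0.1793161 ],
       [-0.68919102, -0.54341251,  0.47928967,  0.48165342],
       [-0.00616266,  0.66584482,  0.7460648 ,  1.19133299],
       [ 0.        ,  0.        ,  0.        ,  1.        ]])}
{'fx': 574.701394730969, 'fy': 574.701394730969, 'cx': 322.53938500100924, 'cy': 244.76840208287928, 'cam_to_world': array([[ 0.01683118,  0.9798679 , -0.19893621,  0.20933838],
       [-0.99985038,  0.01570023, -0.00726114, -0.19931215],
       [-0.00399161,  0.19902866,  0.97998554,  1.51550202],
       [ 0.        ,  0.        ,  0.        ,  1.        ]])}
```

View pics/scene0.png

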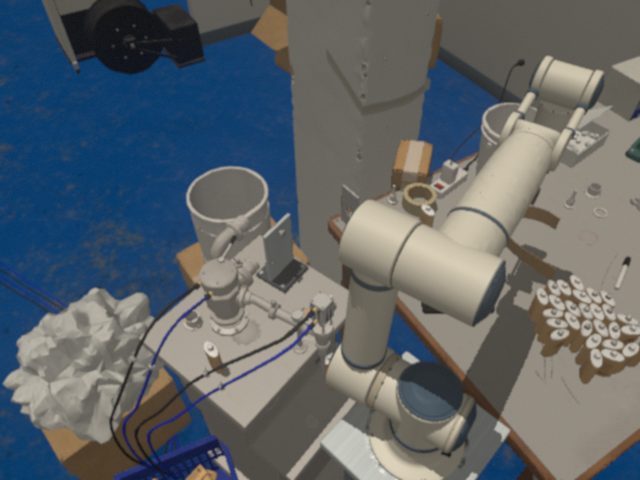

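View pics/top0.png

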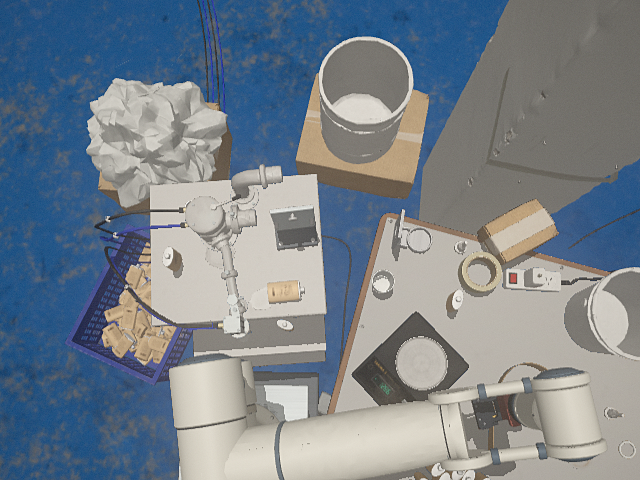

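Top view: stand at (295,228), bracket with its cup at (405-420,237), beaker at (382,284), tape roll (480,272), nozzle (460,246), bottle_b (455,300), lying bottle (284,292). Next I zoom in and measure.

```bash
python3 - <<'E'
from h import *
z=np.load('pics/top0.npz'); p,d=z['p'],z['d']; W=pts('top',d)
np.save('pics/Wtop.npy',W)
a=cv2.resize(p[170:310,260:360],None,fx=4,fy=4,interpolation=cv2.INTER_CUBIC);b=cv2.resize(p[170:310,360:460],None,fx=4,fy=4,interpolation=cv2.INTER_CUBIC)
cv2.imwrite('pics/zt.png',np.hstack([a,b])[:,:,::-1])
zs=np.load('pics/scene0.npz'); 
cv2.imwrite('pics/zs.png',cv2.resize(zs['p'][160:310,240:440],None,fx=4,fy=4,interpolation=cv2.INTER_CUBIC)[:,:,::-1])
for u,v in [(402,215),(402,230),(402,245),(418,240),(382,284),(345,300),(295,212),(275,210),(315,235),(295,240),(284,292),(360,320)]: print(u,v,W[v,u].round(4))
E
```

```text
402 215 [ 0.5665 -0.3838  0.1403]
402 230 [ 0.5606 -0.4019  0.0022]
402 245 [ 0.5158 -0.3991  0.0195]
418 240 [ 0.5335 -0.4445  0.0031]
382 284 [ 0.4126 -0.3471  0.0054]
345 300 [ 0.4521 -0.2761 -0.7857]
295 212 [ 0.5617 -0.1215  0.1719]
275 210 [ 0.5602 -0.0751  0.1937]
315 235 [ 0.5402 -0.1676  0.0151]
295 240 [ 0.5261 -0.1144  0.0135]
284 292 [ 0.3855 -0.0896  0.0195]
360 320 [ 0.3175 -0.2897 -0.0013]
```

View pics/zt.png

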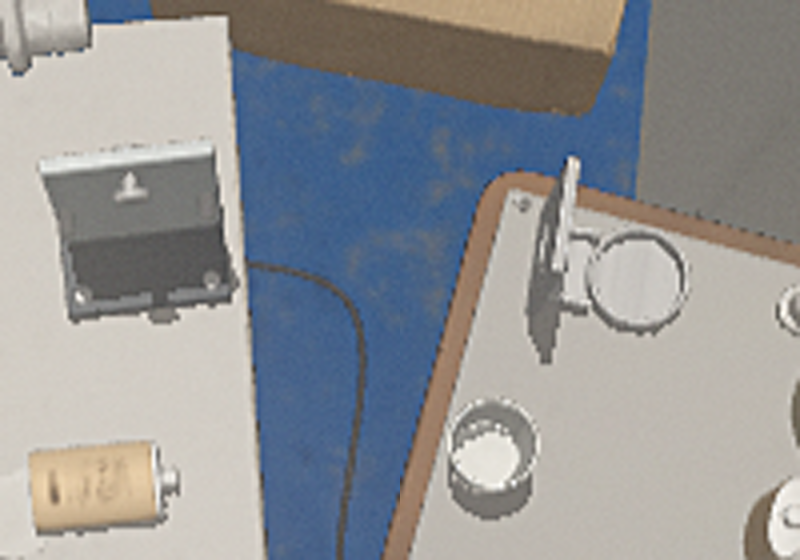

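View pics/zs.png

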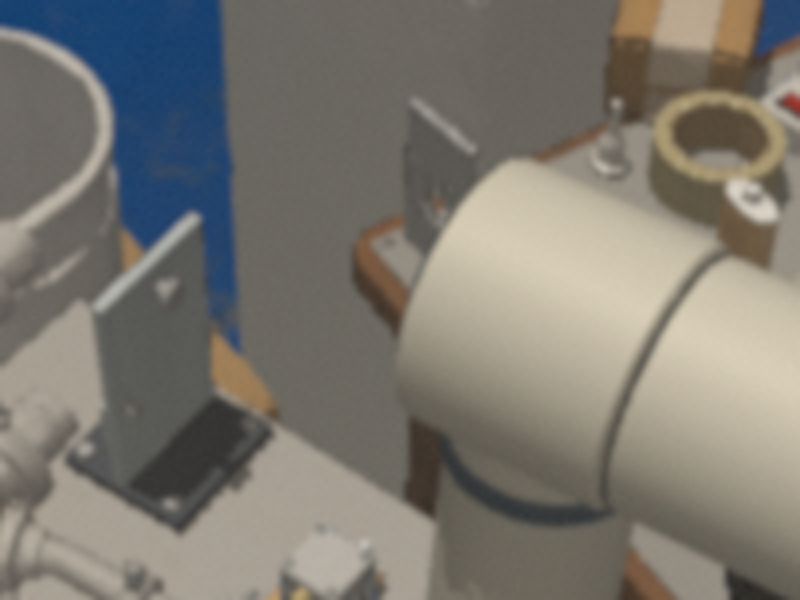

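```bash
python3 - <<'E'
from h import *
for n in('top','scene'):
    z=np.load(f'pics/{n}0.npz'); W=pts(n,z['d']); Q=W.reshape(-1,3)
    def box(x0,x1,y0,y1,z0,z1): 
        m=(Q[:,0]>x0)&(Q[:,0]<x1)&(Q[:,1]>y0)&(Q[:,1]<y1)&(Q[:,2]>z0)&(Q[:,2]<z1); return Q[m]
    print(n)
    b=box(.45,.68,-.48,-.36,.12,.17); 
    r=lambda q:print(len(q),q.min(0).round(4),q.max(0).round(4),np.median(q,0).round(4)) if len(q) else print(0)
    r(b)
    if len(b)>5:
        print(cv2.minAreaRect(b[:,:2].astype(np.float32)*1000)); t=b[b[:,2]>.142];r(t);print(cv2.minAreaRect(t[:,:2].astype(np.float32)*1000))
        print('line',np.polyfit(b[:,0],b[:,1],1))
    s=box(.52,.62,-.2,-.03,.188,.205); r(s)
    if len(s)>5:print(cv2.minAreaRect(s[:,:2].astype(np.float32)*1000))
    f=box(.52,.62,-.19,-.03,.03,.165); r(f)
    if len(f)>5:
        # board face plane by x = a y + b z + c
        A=np.c_[f[:,1:],np.ones(len(f))]; m=np.ones(len(f),bool)
        for _ in range(6):
            c=np.linalg.lstsq(A[m],f[m,0],rcond=None)[0]; e=f[:,0]-A@c; m=abs(e-np.median(e[m]))<.004
        print('face',c,m.sum(),e[m].std())
    cu=box(.49,.59,-.49,-.405,.012,.024); r(cu)
    be=box(.37,.46,-.41,-.31,.05,.07); r(be)
    fp=box(.44,.6,-.2,-.03,.006,.018); r(fp)
    if len(fp)>5:print(cv2.minAreaRect(fp[:,:2].astype(np.float32)*1000))
    r(box(.47,.62,-.4,-.3,-.01,.005))
    r(box(.4,.48,-.15,-.03,-.01,.005))
E
```

```text
top
129 [ 0.5085 -0.3885  0.1208] [ 0.5811 -0.3708  0.1513] [ 0.5436 -0.38    0.1445]
((545.009521484375, -380.1839599609375), (8.664497375488281, 73.80162048339844), 81.62529754638672)
89 [ 0.5093 -0.3885  0.142 ] [ 0.5811 -0.3721  0.1513] [ 0.5477 -0.3805  0.1465]
((545.3633422851562, -380.5977478027344), (7.998534202575684, 72.9946060180664), 81.4718246459961)
line [-0.14940994 -0.29833492]
200 [ 0.5447 -0.163   0.1881] [ 0.5744 -0.0632  0.203 ] [ 0.5631 -0.1131  0.1949]
((558.14697265625, -113.29977416992188), (27.208139419555664, 100.94135284423828), 3.8415656089782715)
482 [ 0.5364 -0.1645  0.0304] [ 0.5673 -0.0625  0.1649] [ 0.5584 -0.116   0.1039]
face [-0.13852371 -0.00096093  0.54358202] 440 0.0008494379324347843
131 [ 0.501  -0.4788  0.012 ] [ 0.5684 -0.4051  0.0239] [ 0.5369 -0.4352  0.0176]
90 [ 0.3863 -0.3728  0.05  ] [ 0.4416 -0.316   0.069 ] [ 0.4205 -0.3522  0.0597]
822 [ 0.441  -0.1795  0.006 ] [ 0.5919 -0.0307  0.018 ] [ 0.5326 -0.1169  0.012 ]
((515.7510986328125, -104.26646423339844), (150.29693603515625, 148.9865264892578), 0.8819960355758667)
1054 [ 0.47   -0.3
[... 636 characters left out ...]
1941]
((563.9517211914062, -112.77241516113281), (15.015473365783691, 104.85831451416016), 10.193119049072266)
910 [ 0.5361 -0.1682  0.0303] [ 0.5963 -0.0594  0.165 ] [ 0.5595 -0.108   0.1015]
face [-0.13437034  0.00096277  0.54480451] 822 0.0014779814140662268
3 [ 0.5639 -0.415   0.0121] [ 0.5678 -0.4125  0.0193] [ 0.5656 -0.4127  0.0168]
0
699 [ 0.443  -0.1735  0.0061] [ 0.6    -0.0353  0.0177] [ 0.5394 -0.1075  0.012 ]
((520.7453002929688, -97.0582504272461), (143.85195922851562, 138.83731079101562), 69.34300994873047)
261 [ 0.5306 -0.398  -0.0099] [ 0.6122 -0.3263  0.0049] [ 0.5745 -0.3583 -0.0007]
574 [ 0.41   -0.1499 -0.0077] [ 0.4799 -0.0307  0.005 ] [ 4.567e-01 -8.790e-02  2.000e-04]
```

```bash
python3 - <<'E'
from h import *
from scipy.optimize import least_squares
psi=np.radians(7.75); 
for n in('top','scene'):
    z=np.load(f'pics/{n}0.npz'); W=pts(n,z['d']); Q=W.reshape(-1,3)
    R=np.array([[np.cos(psi),-np.sin(psi)],[np.sin(psi),np.cos(psi)]])
    L=np.c_[(Q[:,:2]-[.5595,-.1135])@R,Q[:,2]]
    sel=lambda q,a:q[np.all((q>a[0::2])&(q<a[1::2]),1)]
    f=sel(L,np.array([-.006,.006,-.07,.07,.02,.19]));print(n,'face x',np.median(f[:,0]).round(4),'y ext',np.percentile(f[:,1],[1,99]).round(4),f[:,1].min(),f[:,1].max(), 'slope',np.polyfit(f[:,1],f[:,0],1)[0])
    t=sel(L,np.array([-.006,.016,-.07,.07,.19,.2]));print('top y',t[:,1].min(),t[:,1].max(),'x',np.percentile(t[:,0],[2,98]),np.median(t[:,2]))
    s=sel(L,np.array([-.03,-.005,-.03,.03,.155,.2]));print('stud',len(s),s.mean(0).round(4),s.min(0).round(4),s.max(0).round(4))
    for a,b in((-.06,-.03),(.03,.06)):
        s=sel(L,np.array([-.03,-.006,a,b,.085,.115]));print('pin',len(s),s.mean(0).round(4) if len(s) else'')
    s=sel(L,np.array([-.12,.06,-.07,.07,.009,.0155]));print('foot',s.min(0).round(4),s.max(0).round(4))
    def circ(q):
        r=least_squares(lambda c:np.hypot(q[:,0]-c[0],q[:,1]-c[1])-c[2],[*q[:,:2].mean(0),.03],loss='soft_l1',f_scale=.001).x; return r.round(4),len(q)
    be=sel(Q,np.array([.37,.46,-.41,-.31,.057,.066]))
    if len(be)>5: print('beaker rim',circ(be), sel(Q,np.array([.37,.46,-.41,-.31,.03,.1]))[:,2].max())
    cu=sel(Q,np.array([.49,.59,-.49,-.408,.0155,.0215]))
    if len(cu)>5:print('cup rim',circ(cu))
E
```

```text
top face x -0.0003 y ext [-0.0511  0.05  ] -0.05209311678630317 0.05140697643033885 slope -0.0032117863345021134
top y -0.05076451927924273 0.05047278235587819 x [-0.00092915  0.00924808] 0.19490001634867093
stud 44 [-1.45e-02  1.00e-04  1.81e-01] [-0.0198 -0.0095  0.1699] [-0.005   0.0105  0.1897]
pin 18 [-0.0115 -0.0458  0.1035]
pin 19 [-0.0114  0.0449  0.1037]
foot [-0.1119 -0.0611  0.009 ] [0.0458 0.0684 0.0155]
beaker rim (array([ 0.4144, -0.3439,  0.0276]), 59) 0.06901077319247872
cup rim (array([ 0.5347, -0.4452,  0.0321]), 79)
scene face x 0.0007 y ext [-0.0526  0.0506] -0.05564910928985418 0.054145753603624266 slope 0.004108722077894621
top y -0.0522780235382133 0.05243343831733959 x [-0.00118935  0.01049709] 0.19428674667672885
stud 44 [-1.450e-02 -1.000e-04  1.788e-01] [-0.0203 -0.012   0.1626] [-0.0061  0.0114  0.1872]
pin 13 [-0.0123 -0.0452  0.1034]
pin 16 [-0.012   0.0438  0.1033]
foot [-0.0518 -0.0571  0.009 ] [0.0548 0.0558 0.0155]
```

```bash
python3 - <<'E'
from h import *
H={}
for n in('top','scene'):
    z=np.load(f'pics/{n}0.npz'); Q=pts(n,z['d']).reshape(-1,3)
    for x,y,h in Q:
        if h<.9 and .25<x<.9 and -.6<y<.25:
            k=(int(x//.04),int((y+1)//.04)); H[k]=max(H.get(k,-1),h)
print('     y',' '.join(f'{(j*.04-1)*100:4.0f}' for j in range(31,9,-1)))
for i in range(21,5,-1): print(f'x{i*.04:.2f}',' '.join(f'{H[(i,j)]*1000:4.0f}' if (i,j) in H else '   .' for j in range(31,9,-1)))
E
```

```text
y   24   20   16   12    8    4    0   -4   -8  -12  -16  -20  -24  -28  -32  -36  -40  -44  -48  -52  -56  -60
x0.84 -217 -254 -324    .    .    .    .    .    .    .    . -780 -783 -781 -788 -783 -783 -780 -632 -564 -576  603
x0.80 -195 -239 -320    .    .    .    .    .    .    .    . -786 -783 -782 -783 -779 -787 -775 -786 -785 -787  664
x0.76 -230 -235 -785    .    .    .    .    .    .    .    . -783 -778 -780 -784 -779 -782 -788    .    . -780  722
x0.72 -784 -787 -783    .    .    .    .    .    .    .    . -781 -784 -784 -780 -785 -785 -791    .    .    .  779
x0.68    2    4    8   10    9    7   -1  177    9    8    8    6 -780 -775 -780 -783 -779    .    .    .  317  837
x0.64    9   11    9   10   10  143  182  196  196  186    9    7 -778 -782 -774 -782 -782    . -792    .  278  861
x0.60    9   11   35   33   12  135  174  187  196  169    8   15 -780 -776 -777    2    4   -1 -787    .    .    .
x0.56   11   10  197  212  214  226  239  152  199  201  203  199 -781 -786 -775    8  151   27   24    7    5   -8
x0.52  209  212  208  211  215  224  192  153  201  203  193
[... 167 characters left out ...]
  61
x0.44    6  106   99    9   11  138  134   13   11    8   10   12 -779 -780    8   63   11    9   10   10   58   56
x0.40    8   79    9   13   11  161  158   10   31   35   30    9 -784 -773   65   66   65    8   10    8   56   55
x0.36  190    9    9   10    9  129  158  143   38   35   30   10 -779 -777    7   69   68   10   10  101  103   54
x0.32  201  228  226    8   11    9  161  148   20    9    9    9    6    6   10   11   10   65   60   90   93   11
x0.28    6  224  241  248  249  253  258  258  -16 -204 -288 -290 -779    6    9    8   63   66   66   52    8   10
x0.24    . -288 -288  200  250  252  259  260 -290 -284 -289 -289 -779    9   11   64   77   78   80   75    9   11
```

Request:
apply_moves(steps=[[-0.0404, -0.005, -0.0095, 0, 0, 0, 0], [-0.0404, -0.005, -0.0095, 0, 0, 0, 0], [-0.0404, -0.005, -0.0095, 0, 0, 0, 0], [-0.0404, -0.005, -0.0095, 0, 0, 0, 0], [-0.0404, -0.005, -0.0095, 0, 0, 0, 0], [-0.0404, -0.005, -0.0095, 0, 0, 0, 0], [-0.0404, -0.005, -0.0095, 0, 0, 0, 0], [-0.0404, -0.005, -0.0095, 0, 0, 0, 0], [-0.0404, -0.005, -0.0095, 0, 0, 0, 0], [-0.0404, -0.005, -0.0095, 0, 0, 0, 0], [-0.0404, -0.005, -0.0095, 0, 0, 0, 0], [0, 0, 0, 0, 0, 0, 0]], newtons=40)

```text
time: 1.3
position: [0.5491, -0.3785, 0.2534]
orientation: [-90.1, 0.0, -166.6]
force: [0.3, -0.1, 0.4]
grip_width: 0.0438
```

Request:
apply_moves(steps=[[0, 0, 0, 0, -8.4, 0, 0], [0, 0, 0, 0, -8.4, 0, 0], [0, 0, 0, 0, -8.4, 0, 0], [0, 0, 0, 0, -8.4, 0, 0], [0, 0, 0, 0, -8.4, 0, 0], [0, 0, 0, 0, -8.4, 0, 0], [0, 0, 0, 0, -8.4, 0, 0], [0, 0, 0, 0, -8.4, 0, 0], [0, 0, 0, 0, -8.4, 0, 0], [0, 0, 0, 0, -8.4, 0, 0], [0, 0, 0, 0, -8.4, 0, 0], [0, 0, 0, 0, -8.4, 0, 0]])

```text
time: 2.5
position: [0.5443, -0.3824, 0.2542]
orientation: [-90.0, 0.0, -65.8]
force: [-0.8, -0.3, -0.2]
grip_width: 0.0438
```

Request:
apply_moves(steps=[[0, 0, 0, 0, -8.3, 0, 0], [0, 0, 0, 0, -8.3, 0, 0], [0, 0, 0, 0, -8.3, 0, 0], [0, 0, 0, 0, -8.3, 0, 0], [0, 0, 0, 0, -8.3, 0, 0], [0, 0, 0, 0, -8.3, 0, 0], [0, 0, 0, 0, -7.8, 0, 0], [0, 0, 0, 0, 0, 0, 0], [0, 0, 0, 0, 0, 0, 0]])

```text
time: 3.4
position: [0.5446, -0.3821, 0.2545]
orientation: [-90.0, 0.0, -8.7]
force: [0.0, -0.4, -0.1]
grip_width: 0.0441
```

```bash
python3 - <<'E'
from h import *
print(bot.get_state())
for n in('scene','top'): snap(n,n+'1')
p=np.load('pics/scene1.npz')['p'];q=np.load('pics/top1.npz')['p']
cv2.imwrite('pics/z1.png',np.hstack([cv2.resize(p[100:300,300:500],None,fx=2,fy=2),cv2.resize(q[150:350,320:520],None,fx=2,fy=2)])[:,:,::-1])
E
```

```text
{'time': 3.4, 'joints': array([-3.79797271e+01,  1.70573172e+01,  5.15781352e+01, -1.00411535e-02,
        1.11403611e+02, -1.19248470e+02]), 'dq': array([ 0.17875429,  0.12884851, -0.29663225,  0.09364311,  0.04282644,
        0.03897843]), 'effort': array([-1.99925207e-02, -5.26970780e+01, -3.98890829e+01, -5.01758046e-02,
        5.93745732e-02, -1.74934077e-01]), 'position': array([ 0.54463337, -0.38214631,  0.25448681]), 'orientation': array([-8.99890729e+01,  3.86516421e-02, -8.73491432e+00]), 'force': array([ 0.0100751 , -0.39767236, -0.1360988 ]), 'moment': array([-0.01037151, -0.16292438,  0.01675119]), 'grip_width': 0.04407966970138506}
```

View pics/z1.png

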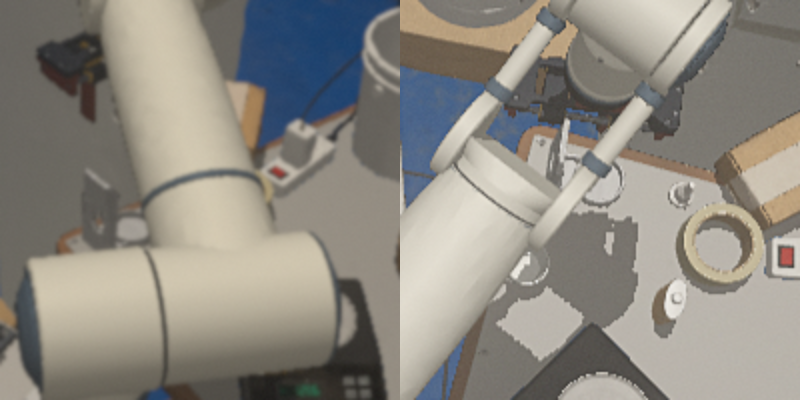

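The gripper sits above the bracket plate, with its long body axis (178 mm) along the jaw direction. Now I go down and grip.

Request:
apply_moves(steps=[[0.0004, 0.0475, 0.0016, 0, -0.2, 0, 0], [0, 0.0475, 0, 0, 0, 0, 0], [0, 0.0305, 0, 0, 0, 0, 0], [0, 0.017, 0, 0, 0, 0, 0], [0, 0, 0, 0, 0, 0, 0], [0, 0, 0, 0, 0, 0, 0]])

```text
time: 4.1
position: [0.5463, -0.3807, 0.1141]
orientation: [-90.1, -0.1, -8.3]
force: [-0.0, 0.4, 0.9]
grip_width: 0.0437
```

Request:
apply_moves(steps=[[0, 0, 0, 0, 0, 0, -1], [0, 0, 0, 0, 0, 0, -1], [0, 0, 0, 0, 0, 0, -1], [0, 0, 0, 0, 0, 0, -1], [0, 0, 0, 0, 0, 0, -1], [0, 0, 0, 0, 0, 0, -1], [0, 0, 0, 0, 0, 0, -1], [0, 0, 0, 0, 0, 0, -1]], newtons=50)

```text
time: 4.9
position: [0.5459, -0.3806, 0.1128]
orientation: [-90.0, -0.0, -8.3]
force: [0.2, -2.4, 2.8]
grip_width: 0.0074
```

Request:
apply_moves(steps=[[0, -0.02, 0, 0, 0, 0, -1], [0, -0.04, 0, 0, 0, 0, -1], [0, -0.045, 0, 0, 0, 0, -1], [0, -0.032, 0, 0, 0, 0, -1], [0, 0, 0, 0, 0, 0, -1], [0, 0, 0, 0, 0, 0, -1]])

```text
time: 5.5
position: [0.546, -0.3801, 0.2479]
orientation: [-89.9, 0.0, -8.3]
force: [0.3, -0.3, -3.6]
grip_width: 0.0072
```

Request:
apply_moves(steps=[[0, 0, 0, 0, 5, 0, -1], [0, 0, 0, 0, 7.5, 0, -1], [0, 0, 0, 0, 7.5, 0, -1], [0, 0, 0, 0, 7.5, 0, -1], [0, 0, 0, 0, 7.5, 0, -1], [0, 0, 0, 0, 7.5, 0, -1], [0, 0, 0, 0, 7.5, 0, -1], [0, 0, 0, 0, 7.5, 0, -1], [0, 0, 0, 0, 7.5, 0, -1], [0, 0, 0, 0, 5.5, 0, -1], [0, 0, 0, 0, 3.3, 0, -1], [0, 0, 0, 0, 0, 0, -1]])

```text
time: 6.7
position: [0.5452, -0.3796, 0.2448]
orientation: [-90.3, 0.3, -82.1]
force: [0.1, -0.3, -3.7]
grip_width: 0.0077
```

Request:
apply_moves(steps=[[-0.02, 0, 0.0005, 0, 0, 0, -1], [-0.035, 0, 0.0005, 0, 0, 0, -1], [-0.035, 0, 0.0005, 0, 0, 0, -1], [-0.035, 0, 0.0005, 0, 0, 0, -1], [-0.035, 0, 0.0005, 0, 0, 0, -1], [-0.035, 0, 0.0005, 0, 0, 0, -1], [-0.035, 0, 0.0005, 0, 0, 0, -1], [-0.025, 0, 0.0005, 0, 0, 0, -1], [-0.008, 0, 0.0005, 0, 0, 0, -1], [0, 0, 0, 0, 0, 0, -1], [0, 0, 0, 0, 0, 0, -1]])

```text
time: 7.8
position: [0.514, -0.1199, 0.2482]
orientation: [-90.1, 0.0, -82.1]
force: [0.6, 0.9, -3.1]
grip_width: 0.0071
```

```bash
python3 - <<'E'
from h import *
s=bot.get_state();print(s['time'],s['position'],s['orientation'],s['force'],s['moment'],s['grip_width'],s['joints'])
for n in('scene','top'): snap(n,n+'2')
p=np.load('pics/scene2.npz')['p'];q=np.load('pics/top2.npz')['p']
cv2.imwrite('pics/z2.png',np.hstack([cv2.resize(p[160:300,220:360],(400,400)),cv2.resize(q[170:310,220:360],(400,400))])[:,:,::-1])
E
```

```text
7.8 [ 0.51397992 -0.11988088  0.248207  ] [-9.00892479e+01  6.22698077e-03 -8.20812583e+01] [ 0.55101359  0.86714364 -3.11053052] [ 0.02123142 -0.10127769  0.00528622] 0.007096865043882773 [-1.68002280e+01 -4.94267266e+00  7.57658087e+01 -3.35415500e-02
  1.09260535e+02 -2.47300156e+01]
```

View pics/z2.png

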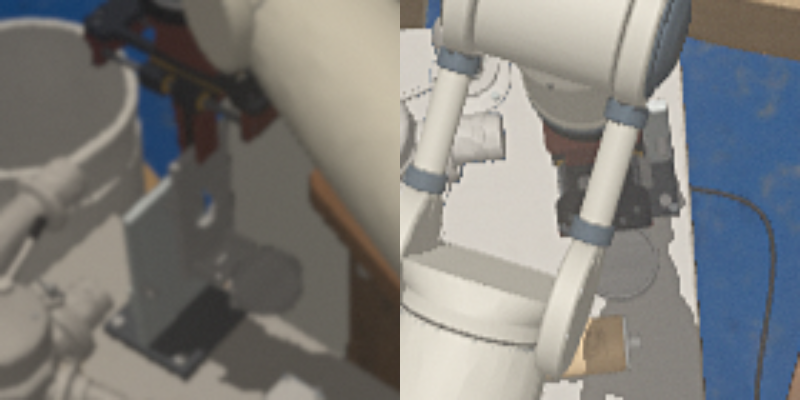

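```bash
cat > meas.py <<'E'
from h import *
from scipy.optimize import least_squares
def local(Q,psi=7.75,o=(.5597,-.1137)):
    a=np.radians(psi);R=np.array([[np.cos(a),-np.sin(a)],[np.sin(a),np.cos(a)]])
    return np.c_[(Q[:,:2]-np.array(o))@R,Q[:,2]]
sel=lambda q,*a:q[np.all((q>np.array(a[0::2]))&(q<np.array(a[1::2])),1)]
E
python3 - <<'E'
from meas import *
for n in('top','scene'):
    z=np.load(f'pics/{n}2.npz'); L=local(pts(n,z['d']).reshape(-1,3))
    s=sel(L,-.065,-.022,-.06,.06,.13,.225); print(n,len(s))
    if len(s)>20:
        print(s.min(0).round(4),s.max(0).round(4),'y pct',np.percentile(s[:,1],[1,99]).round(4))
        # front/back face: scene sees back or front?
        A=np.c_[s[:,1:],np.ones(len(s))];c=np.linalg.lstsq(A,s[:,0],rcond=None)[0];print('plane',c)
        for k in np.arange(.13,.23,.01):
            t=s[(s[:,2]>=k)&(s[:,2]<k+.01)]
            if len(t): print(round(k,2),len(t),t.min(0).round(4),t.max(0).round(4))
    s=sel(L,-.16,-.065,-.05,.05,.135,.17);print('cup',len(s),s.min(0).round(4) if len(s) else'',s.max(0).round(4) if len(s) else '')
    s=s[s[:,2]>s[:,2].max()-.006]
    r=least_squares(lambda c:np.hypot(s[:,0]-c[0],s[:,1]-c[1])-.032,s[:,:2].mean(0),loss='soft_l1',f_scale=.001).x;print('circ',r,len(s),np.median(s[:,2]))
E
```

```text
top 51
[-0.0524 -0.033   0.131 ] [-0.0488  0.0293  0.2243] y pct [-0.0329  0.0288]
plane [-0.00029696  0.01435389 -0.05346165]
0.13 1 [-0.0498 -0.0302  0.131 ] [-0.0498 -0.0302  0.131 ]
0.14 3 [-0.0517 -0.0305  0.1406] [-0.051  -0.0278  0.1497]
0.15 2 [-0.0524 -0.0285  0.1562] [-0.0509 -0.0258  0.1589]
0.16 7 [-0.0517 -0.0312  0.16  ] [-0.0504  0.0293  0.1698]
0.17 5 [-0.0518 -0.0265  0.1746] [-0.0506  0.0263  0.1787]
0.18 11 [-0.0517 -0.0315  0.1816] [-0.0488  0.0283  0.1889]
0.19 10 [-0.052  -0.0322  0.1905] [-0.0488  0.027   0.2   ]
0.2 6 [-0.0513 -0.0325  0.202 ] [-0.0497  0.0216  0.209 ]
0.21 4 [-0.0509 -0.0328  0.2113] [-0.05   -0.0282  0.2188]
0.22 2 [-0.0511 -0.033   0.221 ] [-0.0488 -0.0259  0.2243]
cup 417 [-0.1475 -0.0308  0.135 ] [-0.0866  0.0227  0.1612]
circ [-0.11357495  0.0032188 ] 28 0.1566458147326255
scene 532
[-0.0649 -0.0371  0.1353] [-0.0405  0.0401  0.225 ] y pct [-0.0347  0.039 ]
plane [ 0.02123832  0.07571648 -0.06418457]
0.13 38 [-0.0647 -0.0348  0.1353] [-0.0412  0.0384  0.14  ]
0.14 88 [-0.0649 -0.0338  0.14  ] [-0.042   0.0378  0.15  ]
0.15 70 [-0.0639 -0.0337  0.1501] [-0.0455  0.0401  0.1599]
0.16 53 [-0.054  -0.0348  0.1602] [-0.0413  0.0382  0.1699]
0.17 58 [-0.0518 -0.0371  0.1702] [-0.0405  0.0392  0.1795]
0.18 64 [-0.0533 -0.0348  0.1804] [-0.0408  0.04    0.1897]
0.19 43 [-0.0522 -0.0357  0.1901] [-0.0422  0.0385  0.1999]
0.2 41 [-0.0521 -0.033   0.2007] [-0.0411  0.0392  0.2098]
0.21 51 [-0.052  -0.0354  0.21  ] [-0.0436  0.0401  0.2199]
0.22 26 [-0.0517 -0.0346  0.2202] [-0.0438  0.0381  0.225 ]
cup 615 [-0.1486 -0.0334  0.135 ] [-0.0652  0.0364  0.1606]
circ [-0.11360755  0.00273564] 60 0.15638307774466687
```

Request:
apply_moves(steps=[[0.001, 0.012, 0, 0, 0, 0, -1], [0.0012, 0.0107, 0, 0, 0, 0, -1], [0, 0, 0, 0, 0, 0, -1], [0, 0, 0, 0, 0, 0, -1], [0, 0, 0, 0, 0, 0, -1]])

```text
time: 8.4
position: [0.5144, -0.1214, 0.2269]
orientation: [-90.0, -0.0, -82.1]
force: [-0.3, -0.0, -2.5]
grip_width: 0.0076
```

```bash
python3 - <<'E'
from meas import *
s=bot.get_state();print(s['time'],s['position'],s['orientation'],s['force'],s['grip_width'],local(s['position'][None]))
for n in('scene','top'):
    snap(n,n+'3')
    z=np.load(f'pics/{n}3.npz'); L=local(pts(n,z['d']).reshape(-1,3))
    s=sel(L,-.054,-.049,-.06,.06,.125,.2); print(n,len(s),np.percentile(s[:,1],[1,99]),np.polyfit(s[:,1],s[:,0],1),np.polyfit(s[:,2],s[:,0],1)[0], 'back',np.percentile(sel(L,-.048,-.035,-.05,.05,.16,.2)[:,0],95))
    s=sel(L,-.16,-.06,-.05,.05,.115,.15); s=s[s[:,2]>s[:,2].max()-.006]
    r=least_squares(lambda c:np.hypot(s[:,0]-c[0],s[:,1]-c[1])-.032,s[:,:2].mean(0),loss='soft_l1',f_scale=.001).x;print('circ',r,len(s),np.median(s[:,2]))
p=np.load('pics/scene3.npz')['p'];q=np.load('pics/top3.npz')['p']
cv2.imwrite('pics/z3.png',cv2.resize(p[170:270,230:350],None,fx=6,fy=6,interpolation=cv2.INTER_CUBIC)[:,:,::-1])
E
```

```text
8.4 [ 0.51444079 -0.12143913  0.22686417] [-8.99830123e+01 -5.36575702e-03 -8.20987494e+01] [-0.26051675 -0.00297892 -2.47100387] 0.007640300985702433 [[-0.04588943 -0.00156519  0.22686417]]
scene 215 [-0.03522106  0.03709917] [-0.00426414 -0.05024941] 0.007958265648101788 back -0.041382948038746634
circ [-0.11174845  0.00063733] 70 0.13419341606984758
top 40 [-0.03405328  0.02579408] [ 0.00120555 -0.05050966] 0.010844746761477772 back -0.047310947921225754
circ [-0.11311951  0.00170054] 23 0.13552406289606944
```

View pics/z3.png

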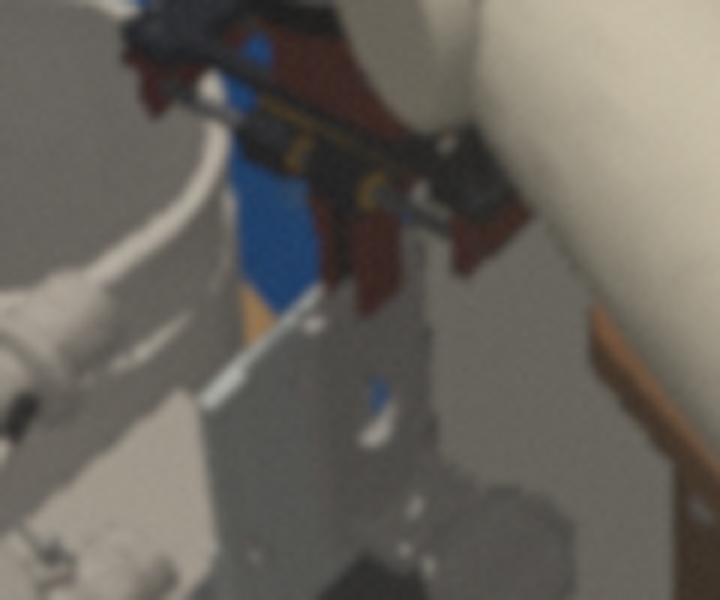

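Plate centred within 1 mm on the stud; keyhole visible at about (378,415) in the zoom. Inserting.

Request:
apply_moves(steps=[[0.0005, 0.0012, 0.005, 0, 0, 0, -1], [0, 0, 0.008, 0, 0, 0, -1], [0, 0, 0.006, 0, 0, 0, -1], [0, 0, 0.004, 0, 0, 0, -1], [0, 0, 0.004, 0, 0, 0, -1], [0, 0, 0, 0, 0, 0, -1]])

```text
time: 9.1
position: [0.5417, -0.118, 0.2251]
orientation: [-90.0, 0.0, -82.1]
force: [-0.3, 0.2, -2.1]
grip_width: 0.0073
```

Request:
apply_moves(steps=[[0, 0, 0.004, 0, 0, 0, -1], [0, 0, 0.004, 0, 0, 0, -1], [0, 0, 0.003, 0, 0, 0, -1], [0, 0, 0.002, 0, 0, 0, -1], [0, 0, 0, 0, 0, 0, -1], [0, 0, 0, 0, 0, 0, -1]])

```text
time: 9.7
position: [0.5541, -0.1163, 0.2254]
orientation: [-90.0, 0.0, -82.1]
force: [0.6, 0.4, -2.3]
grip_width: 0.0075
```

```bash
cat > look.py <<'E'
from meas import *
import sys
t=sys.argv[1]
s=bot.get_state();print(s['time'],s['position'],s['orientation'],s['force'],s['moment'],s['grip_width'],local(s['position'][None]))
for n in('scene','top'):
    p,d=snap(n,n+t); L=local(pts(n,d).reshape(-1,3))
    s=sel(L,-.03,-.0035,-.05,.05,.125,.2); print(n,len(s))
    if len(s)>20: print('y',np.percentile(s[:,1],[1,99]),'x hist',np.histogram(s[:,0],np.arange(-.03,-.002,.002))[0],'tilt',np.polyfit(s[:,2],s[:,0],1)[0])
    s=sel(L,-.13,-.03,-.05,.05,.085,.15)
    if len(s)<10: continue
    s=s[s[:,2]>s[:,2].max()-.006]
    r=least_squares(lambda c:np.hypot(s[:,0]-c[0],s[:,1]-c[1])-.032,s[:,:2].mean(0),loss='soft_l1',f_scale=.001).x;print('circ',r,len(s),np.median(s[:,2]),s[:,2].max())
p=np.load(f'pics/scene{t}.npz')['p'];q=np.load(f'pics/top{t}.npz')['p']
cv2.imwrite(f'pics/z{t}.png',np.hstack([cv2.resize(p[170:290,230:330],None,fx=4,fy=4,interpolation=cv2.INTER_CUBIC),cv2.resize(q[180:300,240:340],None,fx=4,fy=4,interpolation=cv2.INTER_CUBIC)])[:,:,::-1])
E
python3 look.py 4
```

```text
9.7 [ 0.5540804  -0.11634524  0.22538399] [-9.00105363e+01  8.50440679e-04 -8.20887226e+01] [ 0.57718346  0.40959669 -2.32758005] [-0.07362684 -0.13337418 -0.03183023] 0.00754445859589004 [[-0.00592498 -0.00186327  0.22538399]]
scene 410
y [-0.03640533  0.0374112 ] x hist [  3   5   1   5   3   8  17  11  20 122 144  52  18] tilt 0.03891235433287003
circ [-0.07262547  0.00013336] 71 0.13264981293577316 0.13682005289607457
top 42
y [-0.03405436  0.02421541] x hist [ 0  0  0  0  0  0  0  0  1 31 10  0  0] tilt 0.0007779777082573209
circ [-0.07342482  0.00107886] 41 0.13277310586980717 0.13712074865717683
```

View pics/z4.png

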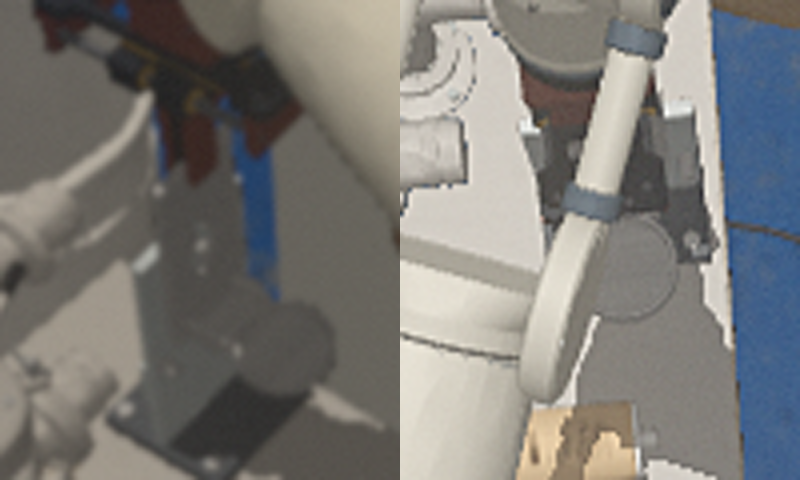

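Request:
apply_moves(steps=[[0, 0.004, 0, 0, 0, 0, -1], [0, 0.004, 0, 0, 0, 0, -1], [0, 0.004, 0, 0, 0, 0, -1], [0, 0.003, 0, 0, 0, 0, -1], [0, 0, 0, 0, 0, 0, -1]])

```text
time: 10.3
position: [0.5538, -0.1163, 0.2095]
orientation: [-90.1, 0.0, -82.1]
force: [1.1, 0.2, -3.9]
grip_width: 0.0072
```

Request:
apply_moves(steps=[[0, 0.003, 0, 0, 0, 0, -1], [0, 0.003, 0, 0, 0, 0, -1], [0, 0.002, 0, 0, 0, 0, -1], [0, 0, 0, 0, 0, 0, -1]])

```text
time: 10.7
position: [0.5539, -0.1163, 0.2019]
orientation: [-90.0, 0.0, -82.1]
force: [-0.2, 0.0, -3.2]
grip_width: 0.0072
```

Request:
apply_moves(steps=[[0, 0.001, 0, 0, 0, 0, -1], [0, 0.001, 0, 0, 0, 0, -1], [0, 0, 0, 0, 0, 0, -1], [0, 0, 0, 0, 0, 0, -1]])

```text
time: 11.1
position: [0.5541, -0.1163, 0.2005]
orientation: [-90.0, 0.0, -82.1]
force: [0.1, 0.3, -2.6]
grip_width: 0.0073
```

```bash
python3 look.py 5
```

```text
11.1 [ 0.55410389 -0.11633102  0.20049103] [-8.99971860e+01  3.44868333e-04 -8.20916157e+01] [ 0.13837305  0.25332287 -2.63943696] [-0.05950497 -0.1404419   0.03606775] 0.007277402856261574 [[-0.00589979 -0.00185235  0.20049103]]
scene 378
y [-0.03697091  0.03643953] x hist [  0   0   0   0   1   6  12  12  11  95 155  68  15] tilt -0.00820041511634132
circ [-0.07317926  0.00127708] 24 0.1095178149690258 0.11416531693593845
top 43
y [-0.034044    0.03166031] x hist [ 0  0  0  0  0  0  0  0  1 27 15  0  0] tilt 0.014007391459230054
circ [-0.07353381  0.00121328] 56 0.10807372366247714 0.11155055147259074
```

View pics/z5.png

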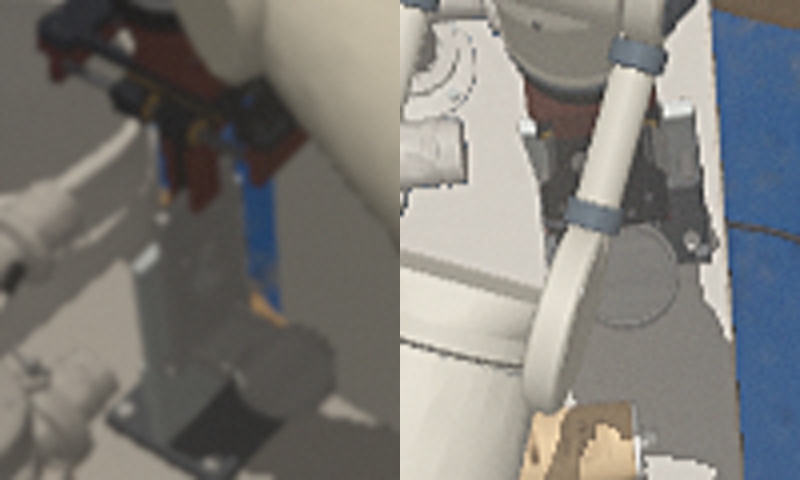

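Request:
apply_moves(steps=[[0, 0.001, 0, 0, 0, 0, -1], [0, 0, 0, 0, 0, 0, -1], [0, 0, 0, 0, 0, 0, -1]])

```text
time: 11.5
position: [0.5542, -0.1164, 0.2002]
orientation: [-89.9, -0.0, -82.1]
force: [-1.2, -0.1, 2.4]
grip_width: 0.0074
```

Request:
apply_moves(steps=[[0, 0.001, 0, 0, 0, 0, -1], [0, 0, 0, 0, 0, 0, -1], [0, 0, 0, 0, 0, 0, -1]])

```text
time: 11.8
position: [0.5544, -0.1164, 0.2001]
orientation: [-89.9, -0.1, -82.1]
force: [-1.9, 0.9, 6.1]
grip_width: 0.0076
```

Contact came at the expected height, with the force turning from -2.6 N to +6.1 N. Releasing.

Request:
apply_moves(steps=[[0, 0, 0, 0, 0, 0, -0.6], [0, 0, 0, 0, 0, 0, -0.4], [0, 0, 0, 0, 0, 0, -0.2], [0, 0, 0, 0, 0, 0, 0], [0, 0, 0, 0, 0, 0, 0], [0, 0, 0, 0, 0, 0, 0], [0, 0, 0, 0, 0, 0, 0]])

```text
time: 12.5
position: [0.5541, -0.1164, 0.1984]
orientation: [-90.0, 0.0, -82.1]
force: [0.9, -0.5, 0.1]
grip_width: 0.0437
```

```bash
python3 look.py 6
```

```text
12.5 [ 0.55409243 -0.11635268  0.19836028] [-9.00055164e+01  2.26227486e-03 -8.20925343e+01] [ 0.91145689 -0.49214674  0.0585171 ] [-0.03726393 -0.10316696 -0.00143537] 0.04366839268926445 [[-0.00591407 -0.00187226  0.19836028]]
scene 329
y [-0.03572109  0.03735323] x hist [  0   0   0   0   0   4  19   6  10  63 129  69  21] tilt -0.047893999303915386
circ [-0.07088633  0.00076501] 60 0.10586981835762455 0.1104632851312175
top 11
circ [-0.07099965  0.00127365] 11 0.10778277865769037 0.1128236469703725
```

View pics/z6.png

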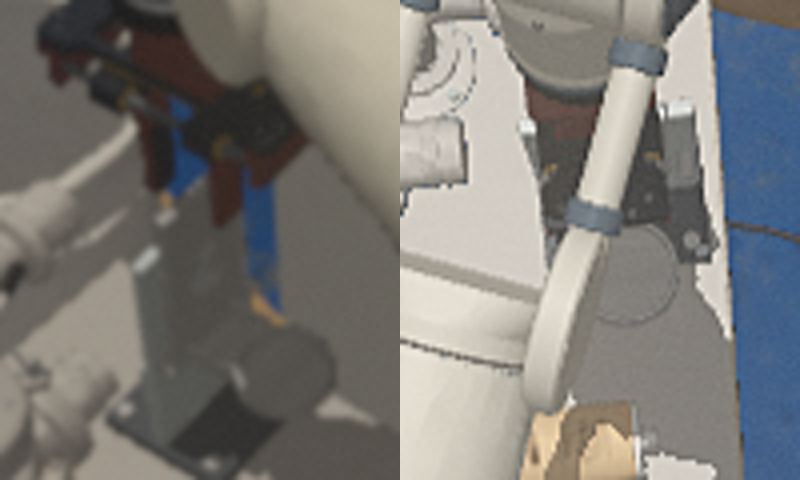

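The bracket hangs with a slight lean; cup rim centre is near local (-71,+1) mm. Retreating up and going to the beaker.

Request:
apply_moves(steps=[[0, -0.015, 0, 0, 0, 0, 0], [0, -0.035, 0, 0, 0, 0, 0], [0, -0.04, 0, 0, 0, 0, 0], [0, -0.015, 0, 0, 6, 0, 1], [0, 0, 0, 0, 8, 0, 1], [0, 0, 0, 0, 8, 0, 1], [0, 0, 0, 0, 8, 0, 1], [0, 0, 0, 0, 8, 0, 1], [0, 0, 0, 0, 8, 0, 1], [0, 0, 0, 0, 8, 0, 1], [0, 0, 0, 0, 8, 0, 1], [0, 0, 0, 0, 8, 0, 1]])

```text
time: 13.8
position: [0.5541, -0.1163, 0.3034]
orientation: [-90.0, 0.0, -152.4]
force: [0.1, -0.1, -0.4]
grip_width: 0.0881
```

Request:
apply_moves(steps=[[0, 0, 0, 0, 8, 0, 1], [0, 0, 0, 0, 8, 0, 1], [0, 0, 0, 0, 8, 0, 1], [0, 0, 0, 0, 4.1, 0, 1], [0.024, 0, 0.0295, 0, 0, 0, 1], [0.024, 0.012, 0.0295, 0, 0, 0, 1], [0.024, 0.02, 0.0295, 0, 0, 0, 1], [0.024, 0.02, 0.0295, 0, 0, 0, 1], [0.024, 0.02, 0.0295, 0, 0, 0, 1], [0.024, 0.02, 0.0295, 0, 0, 0, 1], [0.024, 0.01, 0.0295, 0, 0, 0, 1], [0, 0, 0, 0, 0, 0, 1]], newtons=10)

```text
time: 15.0
position: [0.3823, -0.3246, 0.1993]
orientation: [-90.1, -0.2, 179.5]
force: [-0.1, 1.0, -0.9]
grip_width: 0.0879
```

```bash
python3 look.py 7; python3 - <<'E'
from meas import *
z=np.load('pics/top7.npz');Q=pts('top',z['d']).reshape(-1,3)
q=sel(Q,.36,.47,-.41,-.29,.054,.067);print(len(q),q.min(0),q.max(0))
E
```

```text
15.0 [ 0.38225041 -0.32456747  0.19928618] [-90.06684729  -0.19615653 179.50916658] [-0.12970244  0.95843161 -0.94362945] [0.0279204  0.00894854 0.00141748] 0.08794178719781635 [[-0.20426443 -0.18501215  0.19928618]]
scene 355
y [-0.03672716  0.03740391] x hist [  0   0   0   0   1  10  12   8   5  74 150  70  22] tilt -0.04377826965756255
circ [-0.07060676  0.00099757] 72 0.1057254311954604 0.10996575344542814
top 215
y [-0.03381812  0.0370343 ] x hist [ 0  0  0  0  0 14  8  8  2 89 89  4  1] tilt -0.05094869941521833
circ [-0.07087576  0.00115343] 50 0.10873138287513773 0.11248192123895007Traceback (most recent call last):
  File "<stdin>", line 3, in <module>
    return umr_minimum(a, axis, None, out, keepdims, initial, where)
ValueError: zero-size array to reduction operation minimum which has no identity
```

View pics/scene7.png

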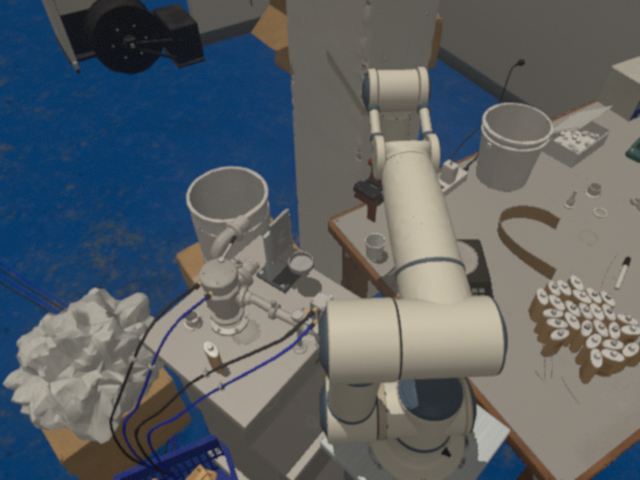

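View pics/z7.png

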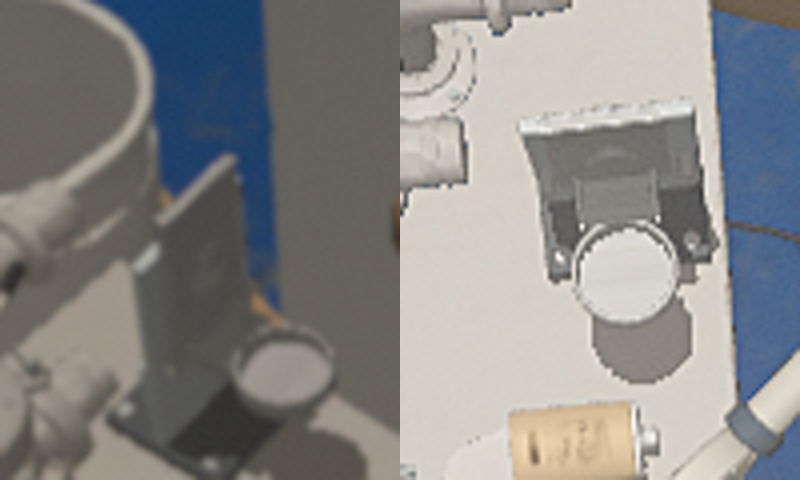

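The bracket hangs free and is seated, lean about 2.7°, cup at zoom (625,270). I over-turned by 8°, which I correct now. The beaker stands at scene (375,245); I check it in this second view.

```bash
python3 - <<'E'
from meas import *
z=np.load('pics/scene7.npz');Q=pts('scene',z['d']).reshape(-1,3)
q=sel(Q,.36,.47,-.40,-.29,.057,.067);print(len(q),q.min(0),q.max(0))
r=least_squares(lambda c:np.hypot(q[:,0]-c[0],q[:,1]-c[1])-.0285,[.414,-.344],loss='soft_l1',f_scale=.001).x;print(r)
s=bot.get_state();T=np.radians(s['orientation'][2]);d=np.array([.4144,-.3439])-s['position'][:2];print(d@[np.cos(T),np.sin(T)],d@[-np.sin(T),np.cos(T)])
E
```

```text
67 [ 0.38624701 -0.37342052  0.05721311] [ 0.44382068 -0.31626345  0.06611904]
[ 0.41491877 -0.34501637]
-0.029521816491336998 0.021186589048389468
```

Request:
apply_moves(steps=[[-0.03, 0, 0.022, 0, 0, 0, 1], [0, 0.02, 0, 0, -8.2, 0, 1], [0, 0.03, 0, 0, 0, 0, 1], [0, 0, 0, 0, 0, 0, 1], [0, 0, 0, 0, 0, 0, 1], [0, 0, 0, 0, 0, 0, 1]])

```text
time: 15.7
position: [0.4163, -0.3444, 0.1539]
orientation: [-89.9, 0.1, -172.0]
force: [0.7, 0.3, 0.7]
grip_width: 0.0878
```

```bash
python3 - <<'E'
from meas import *
s=bot.get_state();print(s['position'],s['orientation']);T=np.radians(s['orientation'][2]);d=np.array([.4147,-.3445])-s['position'][:2];print(d@[np.cos(T),np.sin(T)],d@[-np.sin(T),np.cos(T)])
E
```

```text
[ 0.41632172 -0.34437538  0.15387725] [-8.98581336e+01  1.25888949e-01 -1.71954718e+02]
0.0016232034960108853 -0.00010357998250089678
```

Request:
apply_moves(steps=[[0.0012, 0.045, 0, 0, 0, 0, 1], [0, 0.045, 0, 0, 0, 0, 1], [0, 0.025, 0, 0, 0, 0, 1], [0, 0.011, 0, 0, 0, 0, 1], [0, 0, 0, 0, 0, 0, 1], [0, 0, 0, 0, 0, 0, 1]])

```text
time: 16.3
position: [0.4153, -0.3455, 0.0281]
orientation: [-89.8, 0.1, -172.0]
force: [0.0, 0.3, -0.1]
grip_width: 0.088
```

Request:
apply_moves(steps=[[0, 0, 0, 0, 0, 0, -0.2], [0, 0, 0, 0, 0, 0, -0.2], [0, 0, 0, 0, 0, 0, -0.2], [0, 0, 0, 0, 0, 0, -0.2], [0, 0, 0, 0, 0, 0, -0.2], [0, 0, 0, 0, 0, 0, -0.2]], newtons=8)

```text
time: 16.9
position: [0.4143, -0.3448, 0.0258]
orientation: [-90.0, 0.0, -172.0]
force: [-0.5, -0.2, 2.3]
grip_width: 0.0564
```

Request:
apply_moves(steps=[[0, -0.015, 0, 0, 0, 0, -0.2], [0, -0.04, 0, 0, 0, 0, -0.2], [0, -0.045, 0, 0, 0, 0, -0.2], [0, -0.045, 0, 0, 0, 0, -0.2], [0, -0.04, 0, 0, 0, 0, -0.2], [0, -0.02, 0, 0, 0, 0, -0.2], [0, 0, 0, 0, 0, 0, -0.2], [0, 0, 0, 0, 0, 0, -0.2]])

```text
time: 17.7
position: [0.4141, -0.3445, 0.2302]
orientation: [-90.0, -0.0, -172.0]
force: [-0.5, 0.2, -1.0]
grip_width: 0.0562
```

```bash
python3 - <<'E'
from meas import *
for n in('top','scene'):
    z=np.load(f'pics/{n}7.npz');L=local(pts(n,z['d']).reshape(-1,3))
    q=sel(L,-.1,-.04,-.03,.03,.08,.12); f=q[np.hypot(q[:,0]+.0703,q[:,1]-.001)<.022]
    print(n,'floor',np.median(f[:,2]),'tilt',np.linalg.lstsq(np.c_[f[:,:2],np.ones(len(f))],f[:,2],rcond=None)[0])
s=bot.get_state();print(s['position'],s['orientation'],s['grip_width']);T=np.radians(s['orientation'][2])
a=np.radians(7.75);t=np.array([.5597,-.1137])+np.array([[np.cos(a),-np.sin(a)],[np.sin(a),np.cos(a)]])@[-.0703,.001];print(t)
d=t-s['position'][:2];print(d@[np.cos(T),np.sin(T)],d@[-np.sin(T),np.cos(T)])
for n in('scene','top'): snap(n,n+'8')
for n in('scene','top'):
    z=np.load(f'pics/{n}8.npz');Q=pts(n,z['d']).reshape(-1,3)
    q=sel(Q,.37,.46,-.4,-.29,.17,.27);print(n,len(q)); 
p=np.load('pics/scene8.npz')['p'];cv2.imwrite('pics/z8.png',cv2.resize(p[150:300,300:450],None,fx=4,fy=4)[:,:,::-1])
E
```

```text
top floor 0.09107913786010047 tilt [0.03132062 0.01367959 0.0932061 ]
scene floor 0.09121428798060438 tilt [-0.00438147  0.02801265  0.09066803]
[ 0.41409513 -0.3444525   0.23020208] [-9.00072213e+01 -5.05153376e-04 -1.71987268e+02] 0.05619679335445706
[ 0.48990728 -0.12218915]
-0.10605399065678331 -0.20952572551142856
scene 234
top 78
```

View pics/z8.png

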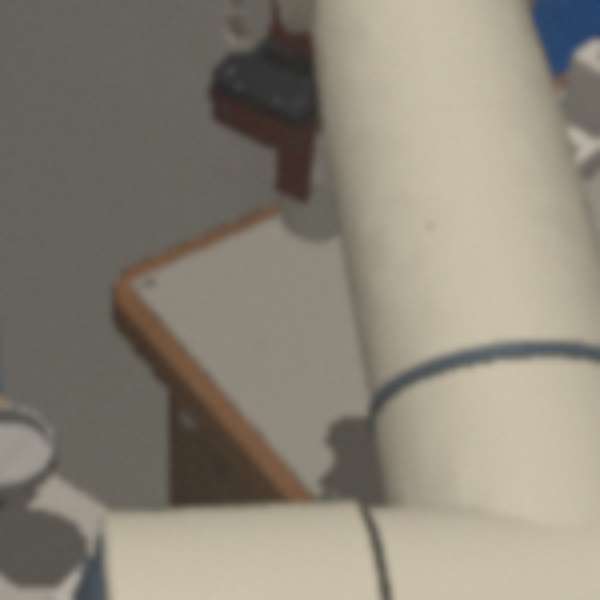

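Request:
apply_moves(steps=[[-0.0106, 0, -0.0209, 0, 0, 0, -0.2], [-0.0159, 0, -0.0314, 0, 0, 0, -0.2], [-0.0212, 0, -0.0419, 0, 0, 0, -0.2], [-0.0212, 0, -0.0419, 0, 0, 0, -0.2], [-0.0212, 0, -0.0419, 0, 0, 0, -0.2], [-0.0106, 0, -0.021, 0, 0, 0, -0.2], [-0.0053, 0, -0.0105, 0, 0, 0, -0.2], [0, 0.03, 0, 0, 0, 0, -0.2], [0, 0, 0, 0, 0, 0, -0.2], [0, 0, 0, 0, 0, 0, -0.2], [0, 0, 0, 0, 0, 0, -0.2]])

```text
time: 18.9
position: [0.4899, -0.1231, 0.2012]
orientation: [-90.0, 0.0, -172.1]
force: [0.9, -0.7, -1.2]
grip_width: 0.0564
```

```bash
python3 - <<'E'
from meas import *
s=bot.get_state();print(s['position'],s['orientation'],s['grip_width']);T=np.radians(s['orientation'][2])
t=np.array([ 0.48990728 ,-0.12218915])
d=t-s['position'][:2];print(d@[np.cos(T),np.sin(T)],d@[-np.sin(T),np.cos(T)])
for n in('scene','top'):
    p,dd=snap(n,n+'9');L=local(pts(n,dd).reshape(-1,3))
    q=sel(L,-.11,-.03,-.05,.05,.165,.25);print(n,len(q),q.min(0),q.max(0),np.histogram(q[:,2],10))
    q=sel(L,-.11,-.035,-.035,.035,.225,.245)
    if len(q)>8: print(least_squares(lambda c:np.hypot(q[:,0]-c[0],q[:,1]-c[1])-.0285,[-.07,0],loss='soft_l1',f_scale=.001).x)
p=np.load('pics/scene9.npz')['p'];q=np.load('pics/top9.npz')['p']
cv2.imwrite(f'pics/z9.png',np.hstack([cv2.resize(p[170:290,230:330],None,fx=4,fy=4,interpolation=cv2.INTER_CUBIC),cv2.resize(q[180:300,240:340],None,fx=4,fy=4,interpolation=cv2.INTER_CUBIC)])[:,:,::-1])
E
```

```text
[ 0.48991059 -0.12311685  0.20123758] [-8.99788353e+01  2.75747289e-02 -1.72063843e+02] 0.05637360292152674
-0.00012481272962851624 -0.0009192673668898522
scene 519 [-0.09778999 -0.03573008  0.17743717] [-0.04420178  0.04104809  0.24976677] (array([30, 50, 56, 58, 51, 58, 53, 66, 63, 34]), array([0.17743717, 0.18467013, 0.19190309, 0.19913605, 0.20636901,
       0.21360197, 0.22083493, 0.22806789, 0.23530085, 0.24253381,
       0.24976677]))
[-0.06826437  0.00224201]
top 61 [-0.09611122 -0.02255633  0.17653466] [-0.05987841  0.03453408  0.24251603] (array([23,  8,  5,  5,  3,  3,  0,  2,  3,  9]), array([0.17653466, 0.1831328 , 0.18973093, 0.19632907, 0.20292721,
       0.20952535, 0.21612348, 0.22272162, 0.22931976, 0.2359179 ,
       0.24251603]))
[-0.07117683  0.00185742]
```

View pics/z9.png

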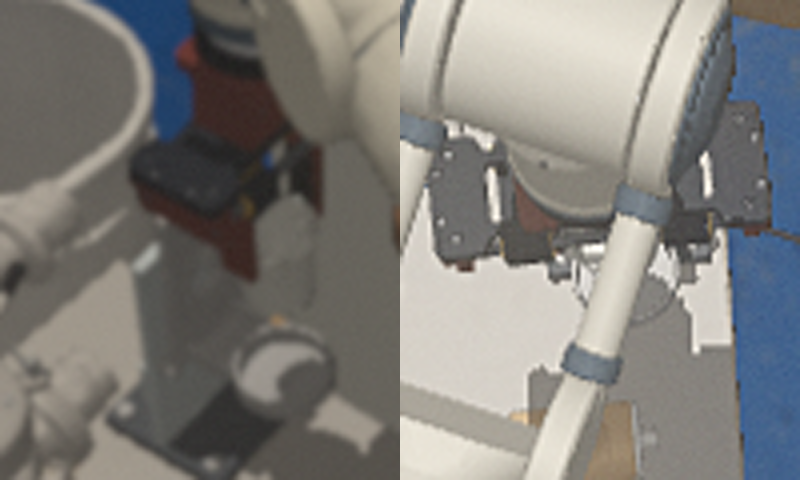

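Request:
apply_moves(steps=[[0, 0.015, 0, 0, 0, 0, -0.2], [0, 0.025, 0, 0, 0, 0, -0.2], [0, 0.02, 0, 0, 0, 0, -0.2], [0, 0.01, 0, 0, 0, 0, -0.2], [0, 0.006, 0, 0, 0, 0, -0.2], [0, 0, 0, 0, 0, 0, -0.2], [0, 0, 0, 0, 0, 0, -0.2]])

```text
time: 19.7
position: [0.4903, -0.1225, 0.1254]
orientation: [-90.0, 0.1, -172.0]
force: [0.0, -0.3, 0.1]
grip_width: 0.0564
```

Request:
apply_moves(steps=[[0, 0.003, 0, 0, 0, 0, -0.2], [0, 0.002, 0, 0, 0, 0, -0.2], [0, 0.0015, 0, 0, 0, 0, -0.2], [0, 0, 0, 0, 0, 0, -0.2], [0, 0, 0, 0, 0, 0, -0.2]])

```text
time: 20.2
position: [0.4899, -0.1223, 0.1179]
orientation: [-90.0, -0.0, -172.0]
force: [0.0, -0.2, -0.6]
grip_width: 0.0562
```

```bash
python3 look.py a
```

```text
20.2 [ 0.48991567 -0.12231246  0.1179263 ] [-9.00011617e+01 -3.16484564e-03 -1.71991768e+02] [ 0.03709446 -0.21295803 -0.6262641 ] [ 0.01484287 -0.01314576 -0.00789415] 0.056160385824955736 [[-0.07030831  0.00087669  0.1179263 ]]
scene 15
circ [-0.0643148   0.00633299] 41 0.14759669346203297 0.14999953585760473
top 0
circ [-0.0687814  -0.00133695] 3 0.1495567082736906 0.1496900770540035
```

View pics/za.png

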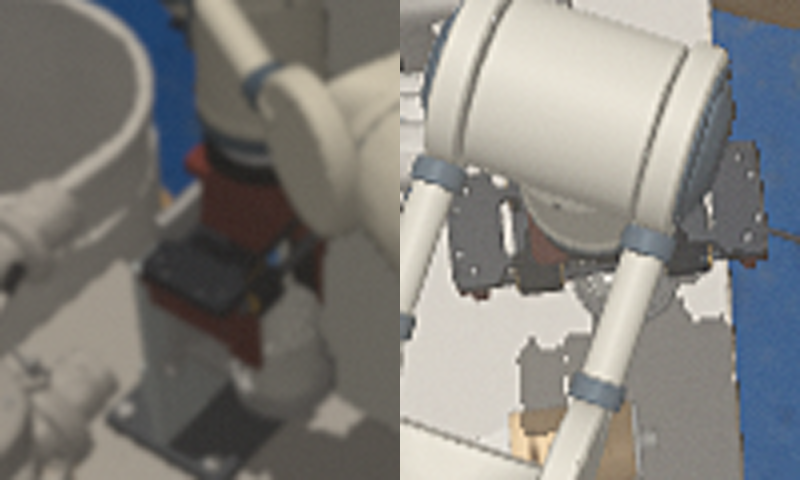

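The beaker foot is inside the cup, at left panel (290,370). I lower it to contact.

Request:
apply_moves(steps=[[0, 0.001, 0, 0, 0, 0, -0.2], [0, 0, 0, 0, 0, 0, -0.2], [0, 0, 0, 0, 0, 0, -0.2]])

```text
time: 20.6
position: [0.4899, -0.1223, 0.1169]
orientation: [-90.0, -0.0, -172.0]
force: [-0.1, 1.6, 0.3]
grip_width: 0.0559
```

Request:
apply_moves(steps=[[0, 0.001, 0, 0, 0, 0, -0.2], [0, 0, 0, 0, 0, 0, -0.2], [0, 0, 0, 0, 0, 0, -0.2]])

```text
time: 20.9
position: [0.49, -0.1224, 0.1161]
orientation: [-90.0, 0.0, -172.0]
force: [-0.8, 0.1, 0.5]
grip_width: 0.056
```

Request:
apply_moves(steps=[[0, 0, 0, 0, 0, 0, 0.35], [0, 0, 0, 0, 0, 0, 0.45], [0, 0, 0, 0, 0, 0, 0.6], [0, 0, 0, 0, 0, 0, 0.6], [0, 0, 0, 0, 0, 0, 0.6], [0, 0, 0, 0, 0, 0, 0.6]])

```text
time: 21.5
position: [0.4899, -0.1223, 0.1159]
orientation: [-90.0, 0.0, -172.0]
force: [0.7, 0.8, -0.8]
grip_width: 0.0701
```

Request:
apply_moves(steps=[[0, -0.01, 0, 0, 0, 0, 0.6], [0, -0.025, 0, 0, 0, 0, 0.6], [0, -0.04, 0, 0, 0, 0, 0.6], [0, -0.045, 0, 0, 0, 0, 0.6], [0, -0.04, 0, 0, 0, 0, 0.6], [0.045, 0, 0, 0, 0, 0, 0.6], [0.045, 0, 0.02, 0, 0, 0, 0.6], [0, 0, 0.04, 0, 0, 0, 0.6], [0, 0, 0.045, 0, 0, 0, 0.6], [0, 0, 0.045, 0, 0, 0, 0.6], [0, 0, 0.03, 0, 0, 0, 0.6], [0, 0, 0, 0, 0, 0, 0.6]])

```text
time: 22.7
position: [0.4254, -0.3161, 0.275]
orientation: [-90.0, -0.1, -172.2]
force: [0.3, 0.3, -0.8]
grip_width: 0.0702
```

```bash
python3 look.py b; python3 - <<'E'
from meas import *
for n in('top','scene'):
    z=np.load(f'pics/{n}b.npz');L=local(pts(n,z['d']).reshape(-1,3))
    q=sel(L,-.115,-.025,-.045,.045,.147,.16);print(n,len(q),q.min(0),q.max(0))
    if len(q)>8: print('rim',least_squares(lambda c:np.hypot(q[:,0]-c[0],q[:,1]-c[1])-.0285,[-.07,0],loss='soft_l1',f_scale=.001).x, 'plane',np.linalg.lstsq(np.c_[q[:,:2],np.ones(len(q))],q[:,2],rcond=None)[0])
    f=sel(L,-.085,-.055,-.013,.017,.08,.12);print('inner floor',len(f),np.median(f[:,2]) if len(f) else '')
E
```

```text
22.7 [ 0.4253898  -0.31607908  0.27496976] [-9.00462875e+01 -9.88871427e-02 -1.72215030e+02] [ 0.28142205  0.31067885 -0.76027557] [ 0.03308306  0.04785921 -0.06282058] 0.07019276424485882 [[-0.1603744  -0.18241868  0.27496976]]
scene 359
y [-0.03667538  0.03629262] x hist [  0   0   0   0   1   6  15   7  10  89 126  72  27] tilt -0.0482505490780942
circ [-0.07521492 -0.00099555] 60 0.14681795825309896 0.14995189588093183
top 212
y [-0.03353446  0.0370294 ] x hist [  0   0   0   0   0  12  10   8   6 105  69   2   0] tilt -0.04872123514151756
circ [-0.07573351  0.00038816] 23 0.14754713137836184 0.14992882025141063
top 72 [-0.09892283 -0.02645197  0.14736339] [-0.04211931  0.03031553  0.15875117]
rim [-0.07159354  0.00195875] plane [-0.01973663  0.00476506  0.15068846]
inner floor 137 0.0954841932641477
scene 78 [-0.10018045 -0.0281792   0.147108  ] [-0.04178424  0.03114712  0.15749659]
rim [-0.07119964  0.0008272 ] plane [0.01109143 0.00191256 0.15184225]
inner floor 0
```

View pics/zb.png

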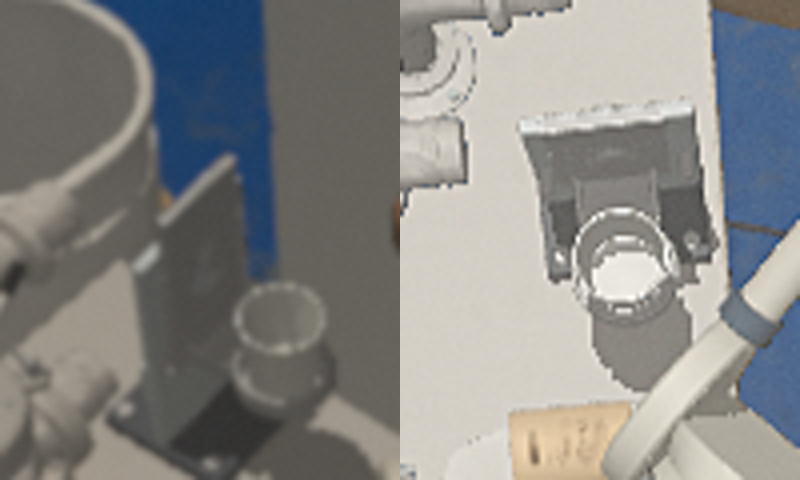

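The beaker stands upright in the cup with its rim at about z = 0.152, which matches the floor at 0.091 plus 61 mm. I settle the arm, check the speeds and hand in.

Request:
apply_moves(steps=[[0, 0, 0, 0, 0, 0, 0.6], [0, 0, 0, 0, 0, 0, 0.6], [0, 0, 0, 0, 0, 0, 0.6], [0, 0, 0, 0, 0, 0, 0.6], [0, 0, 0, 0, 0, 0, 0.6]])

```text
time: 23.3
position: [0.4259, -0.3127, 0.2761]
orientation: [-90.0, 0.0, -172.0]
force: [-0.0, 0.9, -0.6]
grip_width: 0.0704
```

```bash
python3 - <<'E'
from meas import *
s=bot.get_state();print(s['time'],s['position'],abs(s['dq']).max())
p,d=snap('top','topc');L=local(pts('top',d).reshape(-1,3))
q=sel(L,-.115,-.025,-.045,.045,.147,.16)
print('rim',least_squares(lambda c:np.hypot(q[:,0]-c[0],q[:,1]-c[1])-.0285,[-.07,0],loss='soft_l1',f_scale=.001).x)
print(bot.close_job())
E
```

```text
23.3 [ 0.42594559 -0.31272558  0.27611841] 0.35656608720549665
rim [-0.07210711  0.00164821]
the job is handed in; nothing more can be done
None
```

The bracket hangs on the stud by itself and the white beaker stands in its cup. I handed the job in at about 23 s of the 72 s allowed; it reports no verdict.

- **Bracket:** I gripped the plate from above, turned it about 74°, passed the keyhole over the stud head and lowered it about 25 mm. The vertical force then changed from −2.6 N to +6.1 N, showing the stud was taking the weight, and I released it. It leaned forward about 2.7° before and after the beaker went in, within the 0.15 rad limit. I did not measure the neck-to-seat distance directly. The height at which it stopped implies an error of about 1 mm.
- **Beaker:** The last picture put its rim centre within about 2 mm of the cup centre. The picture before put the rim about 152 mm up and the inner floor about 95 mm, which fits a beaker fully down on the cup floor at 91 mm. The force at set-down was too small to confirm contact by itself, so I am relying on those heights.
- **Corrections and gaps:** On the way to the beaker I turned the gripper about 8° too far and put it right before gripping. The top and scene cameras differed by up to about 3 mm on some fits. I did not measure the other objects again at the end, but none was in the arm's path and no unexpected force showed.

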